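# Clear the repair bench: glass into the caddy, driver into the cup

## Robot

A 6-joint arm with a two-finger parallel gripper is mounted at the origin on the work surface. World frame = base frame: x ahead of the robot, y to its left, z up, the work surface at z = 0. Lengths are in m, angles in rad, forces in N, time in s.
With the tool pointing down it reaches from about 0.4 to 0.825 m from the base axis. Payload 7 kg.
Tool frame: the origin (TCP) lies at the very end of the fingers, on their centre line; the grasp point (between the pads) lies 19 mm behind it (arm.grasp_offset is the distance from the TCP to the grasp point, in m); z points along the fingers, y is the line along which they close (so a half turn about z gives the same grasp; the last joint's range is limited). The gripper opens to 88 mm and grips with 3 to 60 N. Pads are 19 mm wide; open, the fingers measure 130 mm over their backs; the gripper's body (78 mm by 193 mm) begins 47 mm behind the grasp point.
Start: joints at [-1.036, 0.359, 0.012, 0, -1.224, -0.288], TCP at [0.165, -0.655, 0.206] pointing down, gripper open.
Joint ranges: [-3.07, 3.07], [-1.43, 2.12], [-1.02, 1.25], [-3.03, 1.67], [-3.05, -0], [-3.03, 3.03]. Speed limits (rad/s): [2.39, 2.39, 3.01, 3.14, 3.14, 3.14].

## Interface

Orientations are given as [roll, pitch, yaw] about the fixed x, y, z axes, in that order (R = Rz(yaw) Ry(pitch) Rx(roll)).
In Python, from station import get_state, cams, arm, nets gives the robot as it stands.
- The arm moves only by the shell command python3 -m creep 'ROWS' [FORCE]. ROWS is a JSON object of lists of equal length, an entry for each row: "translation": the shift along the world's x, y, z in mm, a list of three; "spin": the turn about the world's z in rad; "gripper": the opening, from 0 (shut) to 1 (fully open). In form: {"translation": [[dx, dy, dz], ...], "spin": [spin, ...], "gripper": [gripper, ...]}. A call has 1 to 8 rows; each row shifts and turns the commanded pose from where the row before left it; what a row does not reach is not made up. A row lasts 1/10 s, in which the tool goes at most 50 mm and 8.59 degrees, less where a joint would pass 70% of its speed; a pose out of reach is approached as far as the arm can. A call is refused whole if a number of a shift passes 50 or a number of a turn 0.15, either way. A call with a gripper value outside its range is refused whole. The fingers move at their own pace and stop on an object; FORCE is the grip in N (left out, the last holds). Time passes only in rows, so rows that do not move let the fingers close. It gives the time, the measured TCP pose, the force, the opening and the grip force at its end, in the units of the state.
- get_state(): the state, without advancing time (a new reading comes with each control period).
- cams.grab_frame(name): name is "side" or "top" or "wrist"; returns a dict with "img" (400x640x3 uint8, red, green, blue), "mtx" (3x3 intrinsics, pixels), "R" (3x3) and "t" (3): a world point X has camera coordinates R X + t. Camera axes: x right, y down, z forward; pixel columns grow to the right and rows downward; lengths in m; the calibration is good to about 2 mm. A picture is of the moment at which its call begins. There is no depth.
- arm.job_done(): hands the job in; it is judged then, once.
Trained networks look in the newest picture that a camera, given by its name, has taken for a name from the list of things; names that differ only in an ending like _2 or _b are one class to them, and where a whole thing is asked for, a point or a joint stands for the part that bears it (a point fixed in the world has none). Each returns a list of dicts, best first, with "confidence" (0 to 1); they miss things now and then, are a little off and sometimes report something else, mostly with a low value. They report only what shows in the picture. A call takes as long as a camera call. They do not tell look-alikes from the thing itself.
- nets.search_frame(camera, label): "centre" ([x, y, z] in m, in world coordinates, good to about 4 mm: the middle of the surface that is visible of it).
- nets.pinpoint(camera, label): "centre" ([x, y, z] in m, in world coordinates, good to about 4 mm: a listed point, or the origin of a listed thing).
The state is a dict: "t": time; "q": joint angles; "qd": joint speeds; "joint_efforts": joint torques, N m; "eef_pos": TCP position; "ee_rot": TCP orientation; "force": force on the tool from outside, world axes, zero at the start; "moment": the same for the moment, N m; "width": finger opening in m; "gripper_force": force on a finger pad.
Only numpy, scipy, OpenCV 4.12 (cv2) and the standard library are available. Lean on these libraries where they do the work, as an engineer would, in place of code of your own. Each camera call takes 0.05 s, during which the arm holds its last target. There are 200 camera calls.

## Task

Clear up after the tablet repair: put the amber bottle and the amber jar upright into the two empty cells of the divided caddy, one in each, whichever way you like, and stand the screwdriver from its sloping rest in the metal cup, tip down. The bottle and jar are glass: keep them upright and set them down gently on the cell floor, never drop or ram them. Do not knock over the cup, and leave the tin and the white pot in their cells and the tablet where it lies.

Things in the scene. Friction and masses are not known exactly. Their poses are not given: they have to be found in the camera images.
- caddy: Grey open-topped divided caddy fixed to the bench, 136 x 136 mm and 40 mm high, walls 4 mm, floor 4 mm thick; 2 x 2 square cells, each 62 mm wide inside, cell centres at +-33 mm in its x and y. Origin: centre of its underside; z up. Any yaw.
- cell_a (a point): Centre of the floor of one empty cell (at +33, +33 mm in the caddy's frame), 4 mm above the bench.
- cell_b (a point): Centre of the floor of the other empty cell (at -33, -33 mm in the caddy's frame, across the diagonal), 4 mm above the bench.
- bottle: Amber glass bottle with a black cap, about 0.2 kg: body 48 mm diameter up to 85 mm, shoulder from 85 to 98 mm, cap 26 mm diameter from 98 to 124 mm (its top). Stands on the bench. Origin: centre of its underside; z up along the bottle.
- jar: Squat amber glass jar with a wide black lid, about 0.2 kg: 50 mm diameter, 86 mm high, the lid being the top 22 mm. Stands on the bench. Origin: centre of its underside; z up.
- rest: Black screwdriver rest fixed to the bench: base 110 x 60 x 6 mm, channel leaning 35 degrees from vertical towards its +x. Its cheeks (20 mm over all) end 80 mm up the screwdriver, an 11 mm wide tongue below it at 98 mm; the upper 47 mm stick out free. The tip rests at x = -45, z = 18 mm. Origin: centre of its underside.
- driver: Straight steel precision screwdriver, 145 mm long, 50 g: barrel 12 mm diameter from 36 mm to the end, thin 4 mm blade on the first 30 mm. It leans in the rest, tip down. Origin: the blade tip; its z axis runs along it from tip to handle end.
- driver_end (a point): Centre of the screwdriver's handle end, 145 mm along its z from the tip.
- cup: Round open metal cup, loose, 0.4 kg: 60 mm outside and 54 mm inside diameter, 100 mm high, inner floor 6 mm above its underside. Origin: centre of its underside; z up.
- tin: Bystander: low aluminium tin, 43 mm diameter, 45 mm high, standing in one cell of the caddy. Origin: centre of its underside.
- pot: Bystander: low white plastic pot, 44 mm diameter, 42 mm high, standing in another cell of the caddy. Origin: centre of its underside.
- tablet: Bystander: opened black tablet, 150 x 220 x 8 mm, lying on the bench beyond the work. Origin: centre of its underside.
Not all that is in view belongs to the job. Leave any blue or green look-alike of the jar alone.

How it is judged:
At the end, for the whole second after the job is handed in: Bottle and jar in different empty cells (within 20 mm of centre, tilt under 0.12 rad, underside under 10 mm above the caddy's). Driver tip within 25 mm of the cup's underside height and 30 mm of its axis, lean under 0.55 rad; cup upright within 0.1 rad. All at rest (((horizontal distance between bottle and cell_a below 0.02 m and horizontal distance between jar and cell_b below 0.02 m) or (horizontal distance between bottle and cell_b below 0.02 m and horizontal distance between jar and cell_a below 0.02 m)) and z of each of bottle, jar in the frame of caddy below 0.01 m and angle between each of bottle, jar's own z axis and vertical below 0.12 rad and horizontal distance between driver and cup below 0.03 m and z of driver in the frame of cup below 0.025 m and angle between driver's own z axis and vertical below 0.55 rad and angle between cup's own z axis and vertical below 0.1 rad and linear speed of each of bottle, jar below 0.02 m/s and linear speed of driver below 0.03 m/s); the robot touches nothing.
It fails at once if the bottle, the jar or the cup is tipped by more than 0.6 rad (angle between any of bottle, jar, cup's own z axis and vertical above 0.6 rad).
It fails at once if the bottle or the jar is rammed against the caddy (contact force over 60 N) (contact force between any of bottle, jar and caddy above 60 N).
It fails at once if the bottle or the jar is dropped: let go with its underside over 26 mm above the bench ((contact force between bottle and the fingers below 0.01 N and height (world z) of bottle above 0.026 m and linear speed of bottle above 0.1 m/s) or (contact force between jar and the fingers below 0.01 N and height (world z) of jar above 0.026 m and linear speed of jar above 0.1 m/s)).
It fails at once if the tin or the pot is moved out of its cell or tipped over (distance of any of tin, pot from where it was at the start of the episode above 0.035 m or angle between any of tin, pot's own z axis and vertical above 0.6 rad).
It fails at once if the tablet is shoved by more than 30 mm (distance of tablet from where it was at the start of the episode above 0.03 m).
It also fails if it takes over 69 s, if anything falls off the work surface, if the arm or the gripper's body presses on something with over 40 N, if the wrist force passes 120 N, or if a joint passes its speed limit or range.

## Working session

There is one attempt and no reset: what is moved stays moved. The work goes in short steps, Python scripts to look and compute and a shell command to move; the robot and the scene stay as the last step left them, time stands still between calls to the robot, and variables do not carry over. Pictures are saved under pics/ and viewed, at most 11 in all, crops included, and the job is handed in when it is done.

```bash
ls; mkdir -p pics
python3 - <<'E'
from station import get_state,cams,arm,nets
import cv2,numpy as np
s=get_state();print(s['t'],s['eef_pos'],s['ee_rot'],s['width'],arm.grasp_offset)
for c in ('top','side'):
    f=cams.grab_frame(c);cv2.imwrite(f'pics/{c}0.png',f['img'][:,:,::-1])
    print(c,'campos',-f['R'].T@f['t'])
    for n in ['caddy','cell_a','cell_b','bottle','jar','rest','driver','driver_end','cup','tin','pot','tablet']:
        print(n,[(np.round(d['centre'],3).tolist(),round(d['confidence'],2),(lambda p:(p[:2]/p[2]).round().tolist())(f['mtx']@(f['R']@np.array(d['centre'])+f['t']))) for d in nets.pinpoint(c,n)[:4]])
print(get_state()['t'])
E
```

```text
pics
0.0 [ 0.16474119 -0.65403067  0.20481682] [ 3.13990186e+00 -1.53768844e-04 -2.89491514e+00] 0.08722521641765466 0.0188
top campos [ 0.43580456 -0.02277077  0.96640942]
caddy [([0.559, 0.21, 0.001], 0.62, [214.0, 231.0])]
cell_a [([0.567, 0.254, 0.006], 0.88, [195.0, 227.0]), ([0.545, 0.163, 0.005], 0.66, [233.0, 236.0])]
cell_b [([0.567, 0.254, 0.006], 0.88, [195.0, 227.0]), ([0.545, 0.163, 0.005], 0.66, [233.0, 236.0])]
bottle [([0.66, -0.08, -0.001], 0.75, [334.0, 188.0])]
jar [([0.5, -0.067, -0.001], 0.72, [330.0, 253.0]), ([0.425, -0.16, 0.003], 0.71, [371.0, 285.0]), ([0.402, -0.049, -0.001], 0.62, [324.0, 296.0])]
rest [([0.464, -0.306, -0.001], 0.9, [431.0, 266.0])]
driver [([0.416, -0.294, 0.018], 0.61, [430.0, 288.0]), ([0.803, -0.021, -0.002], 0.38, [309.0, 133.0])]
driver_end [([0.495, -0.316, 0.137], 0.65, [454.0, 249.0])]
cup [([0.614, -0.233, -0.002], 0.87, [397.0, 205.0])]
tin [([0.512, 0.222, 0.004], 0.71, [208.0, 251.0])]
pot [([0.601, 0.199, 0.003], 0.77, [219.0, 213.0])]
tablet [([0.8, -0.021, -0.001], 0.96, [309.0, 134.0]), ([0.544, 0.164, 0.007], 0.34, [232.
[... 347 characters left out ...]
.005], 0.95, [356.0, 232.0]), ([0.424, -0.163, -0.001], 0.81, [403.0, 223.0]), ([0.403, -0.052, 0.001], 0.76, [385.0, 255.0]), ([0.541, 0.165, 0.007], 0.28, [281.0, 284.0])]
rest [([0.461, -0.303, 0.002], 0.76, [420.0, 183.0]), ([0.494, -0.321, 0.138], 0.41, [421.0, 137.0])]
driver [([0.42, -0.291, 0.016], 0.67, [432.0, 190.0])]
driver_end [([0.496, -0.318, 0.138], 0.62, [420.0, 137.0]), ([0.421, -0.29, 0.016], 0.57, [432.0, 190.0])]
cup [([0.614, -0.229, 0.001], 0.92, [359.0, 173.0])]
tin [([0.515, 0.226, 0.002], 0.61, [270.0, 311.0])]
pot [([0.542, 0.165, 0.004], 0.6, [280.0, 284.0])]
tablet [([0.799, -0.022, 0.001], 0.77, [259.0, 184.0]), ([0.543, 0.162, 0.004], 0.53, [281.0, 283.0])]
1.3
```

Run:
```python
import cv2,numpy as np
a=cv2.imread('pics/top0.png')[110:330,170:490];b=cv2.imread('pics/side0.png')[110:330,200:520]
cv2.imwrite('pics/v1.png',np.vstack([cv2.resize(a,None,fx=1.35,fy=1.35,interpolation=cv2.INTER_CUBIC),cv2.resize(b,None,fx=1.35,fy=1.35,interpolation=cv2.INTER_CUBIC)]))
c=cv2.imread('pics/top0.png')[210:310,290:410];cv2.imwrite('pics/v2.png',cv2.resize(c,None,fx=5,fy=5,interpolation=cv2.INTER_CUBIC))
```

```text
(no output)
```

View pics/v1.png

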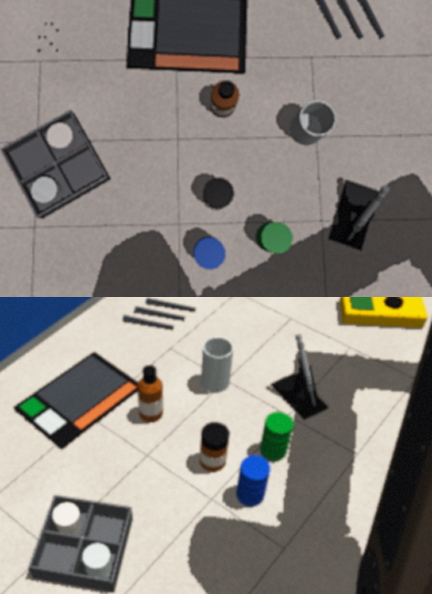

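View pics/v2.png

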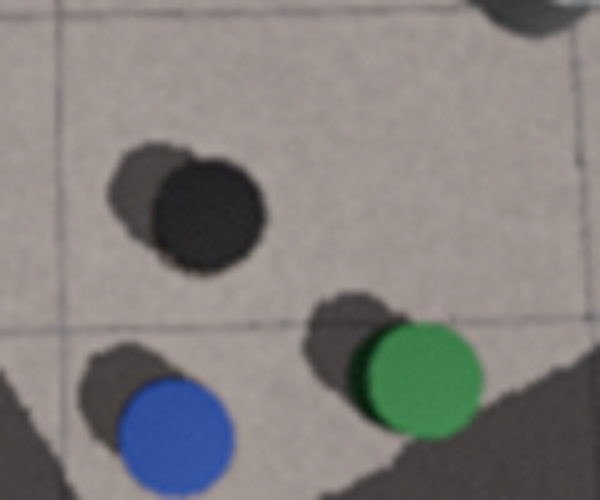

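Amber jar candidates in the top view: black lid at (331,253), blue lid at (325,297) and green lid at (375,286). The side view shows the black-lidded one has the amber glass body, so the jar is at about (0.500, -0.066), and the crop confirms it. The empty cells are at top (195,227) and (233,236). The driver leans in the rest at (431,266) and the cup is at (397,205). I'll start with the driver.

```bash
python3 -m creep '{"translation":[[33,34,0],[33,34,0],[33,34,0],[33,34,0],[33,34,0],[33,34,0],[33,34,0],[33,34,0]],"spin":[-0.06,-0.06,-0.06,-0.06,-0.06,-0.06,-0.06,-0.06],"gripper":[1,1,1,1,1,1,1,1]}' 20
python3 -m creep '{"translation":[[20,34,10],[14,34,10],[0,0,0],[0,0,0]],"spin":[-0.06,-0.01,0,0],"gripper":[0.6,0.6,0.6,0.6]}'
cat > h.py <<'E'
from station import get_state,cams,arm,nets
import numpy as np,cv2
def look(cam,names,n=1,k=3):
    for _ in range(n):
        f=cams.grab_frame(cam)
        for m in names:
            print(cam,m,[(np.round(np.array(d['centre'])*1000).astype(int).tolist(),round(d['confidence'],2)) for d in nets.pinpoint(cam,m)[:k]])
    return f
def st():
    s=get_state();print(round(s['t'],2),np.round(s['eef_pos']*1000,1) if hasattr(s['eef_pos'],'shape') else s['eef_pos'],'rot',np.round(s['ee_rot'],3),'F',np.round(s['force'],1),'w',round(s['width'],4),'g',round(s['gripper_force'],1));return s
E
python3 - <<'E'
from h import *
st();f=look('wrist',['driver','driver_end','rest','cup']);cv2.imwrite('pics/w1.png',f['img'][:,:,::-1])
st()
E
```

```text
t: 2.1
eef_pos: [0.43, -0.381, 0.2062]
ee_rot: [-3.141, 0.001, 2.906]
force: [1.1, -0.1, -0.4]
width: 0.0873
gripper_force: 0.0
t: 2.5
eef_pos: [0.4635, -0.3138, 0.2262]
ee_rot: [3.141, 0.001, 2.841]
force: [-0.1, -0.7, -0.2]
width: 0.0613
gripper_force: 0.0
2.5 [ 463.5 -313.8  226.2] rot [3.141e+00 1.000e-03 2.841e+00] F [-0.1 -0.7 -0.2] w 0.0613 g 0.0
wrist driver [([421, -292, 20], 0.56)]
wrist driver_end [([498, -324, 139], 0.76)]
wrist rest [([458, -307, -7], 0.93)]
wrist cup []
2.75 [ 462.2 -315.3  225.4] rot [-3.142e+00 -1.000e-03  2.837e+00] F [-0.4 -0.6 -0.7] w 0.053 g 0.0
```

View pics/w1.png

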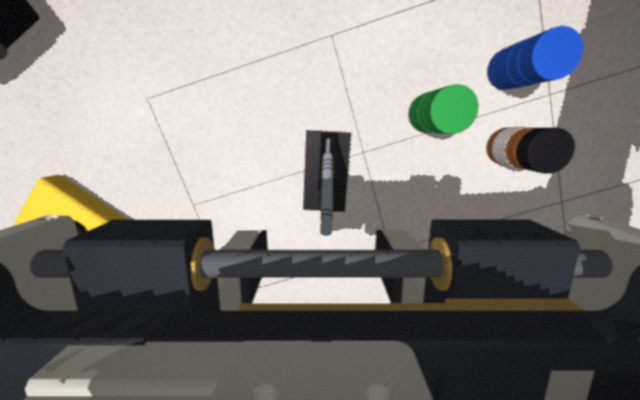

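The wrist view shows the driver lined up with the finger plane: handle end at (326,228), tip at about (327,140). I'll descend on the free handle part.

```bash
python3 -m creep '{"translation":[[12,-1,-20],[11,-1,-30],[0,0,-30],[0,0,-22],[0,0,-20],[0,0,0],[0,0,0]],"spin":[0,0,0,0,0,0,0],"gripper":[0.5,0.5,0.5,0.5,0.5,0.5,0.5]}'
python3 -m creep '{"translation":[[0,0,0],[0,0,0],[0,0,0],[0,0,0],[0,0,0],[0,0,0],[0,0,0],[0,0,0]],"spin":[0,0,0,0,0,0,0,0],"gripper":[0,0,0,0,0,0,0,0]}' 10
```

```text
t: 3.45
eef_pos: [0.4856, -0.3173, 0.1039]
ee_rot: [-3.141, -0.001, 2.838]
force: [0.6, -0.5, 1.0]
width: 0.044
gripper_force: 0.0
t: 4.25
eef_pos: [0.4862, -0.3166, 0.104]
ee_rot: [-3.142, 0.001, 2.839]
force: [0.2, 0.7, 2.0]
width: 0.0109
gripper_force: 10.0
```

```bash
python3 -m creep '{"translation":[[5,-2,8],[8,-3,12],[10,-3,15],[10,-3,15],[0,0,20],[0,0,30],[0,0,20],[0,0,0]],"spin":[0,0,0,0,0,0,0,0],"gripper":[0,0,0,0,0,0,0,0]}'
python3 - <<'E'
from h import *
a=look('top',['driver','driver_end','cup']);b=look('side',['driver','driver_end','cup']);st();w=look('wrist',['driver','driver_end'])
cv2.imwrite('pics/p3.png',np.vstack([w['img'][100:400],cv2.resize(b['img'][90:240,300:500],(640,480))])[:,:,::-1][:,:,:][:780:1] if 0 else np.hstack([cv2.resize(a['img'][140:300,340:500],(400,400)),cv2.resize(b['img'][60:220,330:490],(400,400))])[:,:,::-1])
E
```

```text
t: 5.05
eef_pos: [0.5206, -0.3285, 0.2276]
ee_rot: [-3.141, 0.005, 2.839]
force: [-0.3, -0.3, -0.2]
width: 0.0111
gripper_force: 9.9
top driver []
top driver_end [([662, -79, 0], 0.63)]
top cup [([661, -78, 3], 0.27)]
side driver [([453, -305, 130], 0.48)]
side driver_end [([528, -332, 257], 0.6)]
side cup [([612, -227, 0], 0.98)]
5.45 [ 518.6 -327.5  223. ] rot [-3.142e+00 -1.000e-03  2.838e+00] F [-0.1  0.5 -0.5] w 0.0111 g 10.0
wrist driver [([458, -304, 140], 0.65)]
wrist driver_end []
```

View pics/p3.png

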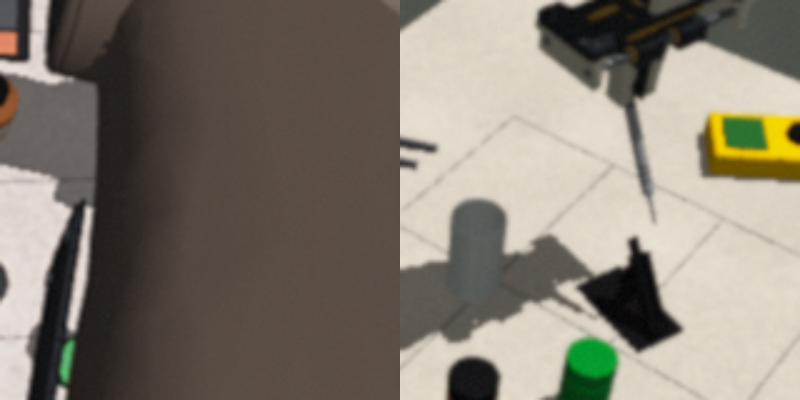

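The driver is held firmly, still leaning 35°. The tip is about (-64, +23, -86) mm from the TCP. Next I move it over the cup with the tip near the far wall.

```bash
python3 -m creep '{"translation":[[28,16,0],[28,16,0],[28,16,0],[28,16,0],[27,16,0],[0,0,0],[0,0,0],[0,0,0]],"spin":[0,0,0,0,0,0,0,0],"gripper":[0,0,0,0,0,0,0,0]}' 6
python3 - <<'E'
from h import *
b=look('side',['driver','cup']);a=look('top',['driver','cup']);w=look('wrist',['driver','cup']);st()
cv2.imwrite('pics/p4.png',np.hstack([cv2.resize(w['img'],(480,300)),cv2.resize(b['img'][70:220,310:470],(320,300))])[:,:,::-1])
E
```

```text
t: 6.4
eef_pos: [0.6573, -0.2478, 0.2237]
ee_rot: [-3.141, -0.0, 2.838]
force: [-1.3, -0.2, -1.0]
width: 0.0112
gripper_force: 6.0
side driver [([602, -230, 125], 0.53)]
side cup [([617, -228, 1], 0.57)]
top driver [([545, 162, 3], 0.75)]
top cup []
wrist driver [([800, -19, -2], 0.75), ([608, -230, 131], 0.59)]
wrist cup [([612, -230, 1], 0.88)]
6.85 [ 657.7 -247.7  224. ] rot [3.142 0.    2.838] F [-0.2 -0.3 -0.9] w 0.0113 g 6.0
```

View pics/p4.png

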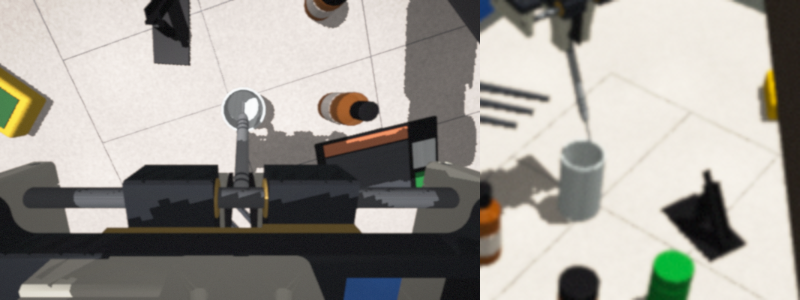

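The driver swung towards vertical by itself when I lowered the grip force (tip offset now about -55, +18, -96). A lighter grip should straighten it more.

```bash
python3 -m creep '{"translation":[[0,0,0],[0,0,0],[0,0,0],[0,0,0],[0,0,0],[0,0,0]],"spin":[0,0,0,0,0,0],"gripper":[0,0,0,0,0,0]}' 3
python3 - <<'E'
from h import *
b=look('side',['driver','driver_end','cup']);w=look('wrist',['driver','cup']);st()
E
```

```text
t: 7.45
eef_pos: [0.6579, -0.2475, 0.2237]
ee_rot: [3.142, -0.0, 2.838]
force: [0.0, 0.8, 0.5]
width: 0.0115
gripper_force: 3.0
side driver [([625, -238, 116], 0.74)]
side driver_end [([669, -250, 259], 0.54)]
side cup [([612, -228, -3], 0.72), ([561, 211, -1], 0.5)]
wrist driver [([628, -236, 119], 0.91), ([614, -231, 0], 0.25)]
wrist cup [([611, -232, 1], 0.66)]
7.8 [ 657.8 -247.6  223.7] rot [-3.142 -0.     2.838] F [-0.3  0.3 -0.7] w 0.0116 g 3.0
```

```bash
python3 -m creep '{"translation":[[-17,7,0],[-17,7,0],[0,0,0],[0,0,0],[0,0,0],[0,0,0],[0,0,0],[0,0,0]],"spin":[0,0,0,0,0,0,0,0],"gripper":[0,0,0,0,0,0,0,0]}' 3
python3 - <<'E'
from h import *
b=look('side',['driver','driver_end','cup']);w=look('wrist',['driver','cup']);st()
E
```

```text
t: 8.6
eef_pos: [0.624, -0.2336, 0.2235]
ee_rot: [-3.141, -0.0, 2.838]
force: [-0.2, 0.5, -0.1]
width: 0.0117
gripper_force: 3.0
side driver [([611, -231, 114], 0.68)]
side driver_end [([634, -239, 260], 0.7), ([558, 211, 0], 0.39)]
side cup [([614, -228, 3], 0.67)]
wrist driver [([616, -229, 115], 0.81)]
wrist cup [([613, -231, 1], 0.67)]
8.95 [ 623.9 -233.5  223.8] rot [3.142 0.    2.838] F [-0.8  0.1 -0.6] w 0.0118 g 3.0
```

```bash
python3 -m creep '{"translation":[[-4,2,-15],[0,0,-20],[0,0,-20],[0,0,-20],[0,0,-15],[0,0,-10],[0,0,0],[0,0,0]],"spin":[0,0,0,0,0,0,0,0],"gripper":[0,0,0,0,0,0,0,0]}' 3
python3 -m creep '{"translation":[[0,0,0],[0,0,0],[0,0,0],[0,0,0],[0,0,15],[0,0,40],[0,0,45],[0,0,0]],"spin":[0,0,0,0,0,0,0,0],"gripper":[0.15,0.3,0.4,0.4,0.5,0.6,0.7,0.8]}'
python3 - <<'E'
from h import *
b=look('side',['driver','driver_end','cup','bottle','jar']);w=look('wrist',['driver','driver_end','cup','bottle','jar']);st()
cv2.imwrite('pics/p5.png',np.hstack([cv2.resize(w['img'],(480,300)),cv2.resize(b['img'][70:220,310:470],(320,300))])[:,:,::-1])
E
```

```text
t: 9.75
eef_pos: [0.6203, -0.2317, 0.1243]
ee_rot: [-3.141, 0.001, 2.839]
force: [-0.5, -0.2, -0.0]
width: 0.0117
gripper_force: 3.0
t: 10.55
eef_pos: [0.6231, -0.2328, 0.2315]
ee_rot: [3.141, 0.011, 2.839]
force: [-0.7, -0.2, 0.7]
width: 0.0615
gripper_force: 0.0
side driver []
side driver_end [([647, -240, 148], 0.44)]
side cup [([614, -231, -1], 0.78)]
side bottle [([661, -84, -1], 0.71)]
side jar [([424, -163, 1], 0.7), ([402, -49, 3], 0.67), ([500, -68, -4], 0.55)]
wrist driver []
wrist driver_end [([646, -241, 148], 0.67)]
wrist cup [([614, -229, 2], 0.86)]
wrist bottle [([661, -83, 2], 0.83)]
wrist jar [([421, -158, -2], 0.87), ([502, -66, -2], 0.59), ([613, -227, 7], 0.57)]
11.15 [ 619.8 -231.5  223.3] rot [-3.141e+00 -1.000e-03  2.838e+00] F [ 0.8  0.2 -0.5] w 0.07 g 0.0
```

View pics/p5.png

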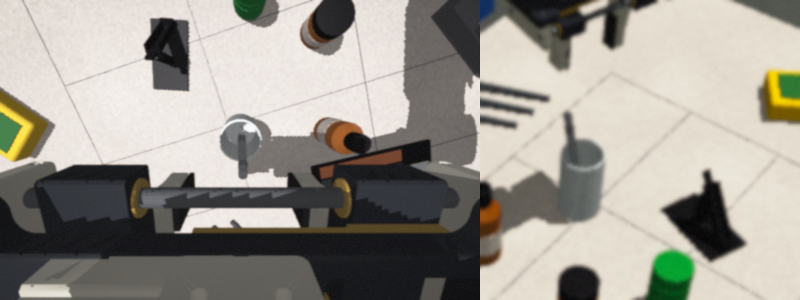

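The driver stands in the cup (its end at wrist pixel (243,168) of the 480-wide picture, about 148 mm high) and the cup is upright. The jar is next, and the current yaw already suits the caddy diagonal.

```bash
python3 -m creep '{"translation":[[-24,33,0],[-24,33,0],[-24,33,0],[-24,33,0],[-23,33,0],[0,0,-30],[0,0,-30],[0,0,0]],"spin":[0,0,0,0,0,0,0,0],"gripper":[1,1,1,1,1,1,1,1]}' 20
python3 - <<'E'
from h import *
look('wrist',['jar','caddy','cell_a','tin','pot'],2);look('side',['jar']);st()
E
```

```text
t: 11.95
eef_pos: [0.4982, -0.0663, 0.1607]
ee_rot: [-3.14, -0.005, 2.839]
force: [-1.0, -1.3, 0.3]
width: 0.0877
gripper_force: 0.0
wrist jar [([421, -160, -4], 0.96), ([501, -67, -1], 0.94), ([402, -49, 3], 0.73)]
wrist caddy []
wrist cell_a [([546, 164, 6], 0.96), ([568, 253, 4], 0.76)]
wrist tin [([512, 227, 2], 0.97)]
wrist pot []
wrist jar [([406, -50, 0], 0.81), ([424, -159, -4], 0.7)]
wrist caddy [([556, 212, -1], 0.72)]
wrist cell_a [([545, 165, 5], 0.71), ([569, 249, 4], 0.65)]
wrist tin [([506, 225, -3], 0.78)]
wrist pot []
side jar [([405, -50, 2], 0.98), ([499, -67, -5], 0.73), ([424, -162, 0], 0.66)]
12.65 [500.9 -66.6 163.9] rot [3.142 0.    2.838] F [-0.8 -0.3  0. ] w 0.0874 g 0.0
```

```bash
python3 -m creep '{"translation":[[0,0,-15],[0,0,-25],[0,0,-30],[0,0,-25],[0,0,-13],[0,0,0],[0,0,0]],"spin":[0,0,0,0,0,0,0],"gripper":[1,1,1,1,1,1,1]}'
python3 -m creep '{"translation":[[0,0,0],[0,0,0],[0,0,0],[0,0,0],[0,0,0],[0,0,0],[0,0,0],[0,0,0]],"spin":[0,0,0,0,0,0,0,0],"gripper":[0.45,0.45,0.4,0.4,0.3,0.3,0.3,0.3]}' 20
python3 -m creep '{"translation":[[0,0,5],[0,0,15],[0,0,25],[0,0,30],[0,0,25],[0,0,0],[0,0,0]],"spin":[0,0,0,0,0,0,0],"gripper":[0.3,0.3,0.3,0.3,0.3,0.3,0.3]}'
python3 - <<'E'
from h import *
look('wrist',['jar']);look('side',['jar']);look('top',['jar']);st()
E
```

```text
t: 13.35
eef_pos: [0.5012, -0.0666, 0.0561]
ee_rot: [-3.141, -0.0, 2.839]
force: [0.6, -0.2, 1.0]
width: 0.0878
gripper_force: 0.0
t: 14.15
eef_pos: [0.501, -0.0666, 0.0559]
ee_rot: [-3.142, 0.0, 2.838]
force: [-0.8, -0.8, 1.9]
width: 0.048
gripper_force: 20.0
t: 14.85
eef_pos: [0.5007, -0.0663, 0.1559]
ee_rot: [3.141, 0.0, 2.838]
force: [-0.2, 0.2, -2.1]
width: 0.048
gripper_force: 20.0
wrist jar [([421, -158, 0], 0.97), ([501, -66, 100], 0.94), ([404, -51, 1], 0.87)]
side jar [([405, -54, 1], 0.69), ([498, -68, 96], 0.63)]
top jar [([404, -50, -2], 0.79), ([648, -239, 146], 0.7), ([424, -158, 1], 0.59)]
15.15 [500.4 -66.6 154.9] rot [-3.141e+00 -2.000e-03  2.838e+00] F [-0.4 -0.  -2. ] w 0.0486 g 20.0
```

```bash
python3 -m creep '{"translation":[[4,20,0],[8,38,0],[9,44,0],[10,46,0],[10,46,0],[10,46,0],[9,44,0],[8,36,0]],"spin":[0,0,0,0,0,0,0,0],"gripper":[0.3,0.3,0.3,0.3,0.3,0.3,0.3,0.3]}'
python3 -m creep '{"translation":[[0,0,-10],[0,0,-20],[0,0,-5],[0,0,0]],"spin":[0,0,0,0],"gripper":[0.3,0.3,0.3,0.3]}'
python3 - <<'E'
from h import *
w=look('wrist',['jar','cell_a','caddy','tin','pot']);b=look('side',['jar','cell_a','caddy','tin','pot']);t=look('top',['jar','caddy','cell_a','tin','pot']);st()
cv2.imwrite('pics/p6.png',np.hstack([cv2.resize(w['img'],(480,300)),cv2.resize(b['img'][220:340,190:318],(320,300))])[:,:,::-1])
E
```

```text
t: 15.95
eef_pos: [0.5689, 0.2559, 0.155]
ee_rot: [-3.141, -0.0, 2.839]
force: [0.9, -0.4, -1.9]
width: 0.0483
gripper_force: 20.0
t: 16.35
eef_pos: [0.5681, 0.2526, 0.1194]
ee_rot: [-3.139, -0.002, 2.838]
force: [-0.4, 0.0, -1.6]
width: 0.0483
gripper_force: 20.0
wrist jar [([572, 252, 62], 0.73)]
wrist cell_a [([544, 167, 7], 0.86)]
wrist caddy [([556, 210, 0], 0.69)]
wrist tin [([509, 226, 2], 0.85)]
wrist pot [([602, 204, 1], 0.39)]
side jar [([569, 254, 63], 0.92), ([424, -159, 1], 0.86), ([404, -54, -2], 0.7)]
side cell_a [([570, 256, 4], 0.97), ([544, 165, 4], 0.86), ([606, 199, 2], 0.75)]
side caddy [([560, 209, -1], 0.88)]
side tin [([514, 223, 6], 0.95)]
side pot [([603, 198, 2], 0.52)]
top jar [([424, -158, 2], 0.73)]
top caddy [([557, 207, 3], 0.9)]
top cell_a [([544, 162, 8], 0.61), ([566, 258, 8], 0.56)]
top tin [([511, 224, 6], 0.71)]
top pot [([601, 200, 5], 0.59)]
17.25 [568.9 253.5 120.7] rot [-3.142 -0.     2.838] F [-0.3 -0.5 -2.6] w 0.0481 g 20.0
```

View pics/p6.png

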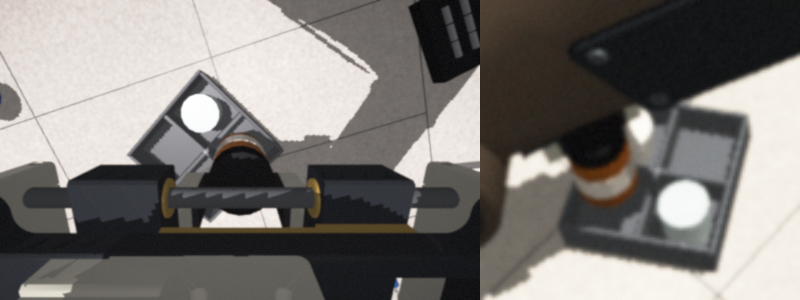

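Jar held upright above the empty cell (side view), the caddy estimates agree within about 3 mm. Lowering gently.

```bash
python3 -m creep '{"translation":[[0,1,-10],[0,0,-12],[0,0,-10],[0,0,-8],[0,0,-6],[0,0,-4],[0,0,0]],"spin":[0,0,0,0,0,0,0],"gripper":[0.3,0.3,0.3,0.3,0.3,0.3,0.3]}'
python3 -m creep '{"translation":[[0,0,-3],[0,0,-2],[0,0,-2],[0,0,0],[0,0,0]],"spin":[0,0,0,0,0],"gripper":[0.3,0.3,0.3,0.3,0.3]}'
python3 - <<'E'
from h import *
look('side',['jar']);look('wrist',['jar']);st()
E
```

```text
t: 17.95
eef_pos: [0.5687, 0.2543, 0.0701]
ee_rot: [-3.141, -0.001, 2.838]
force: [-0.4, -0.1, -2.4]
width: 0.048
gripper_force: 20.0
t: 18.45
eef_pos: [0.5689, 0.2545, 0.0638]
ee_rot: [3.142, 0.0, 2.838]
force: [-0.5, -0.6, -2.3]
width: 0.0487
gripper_force: 20.0
side jar [([405, -54, 0], 0.89), ([566, 253, 4], 0.66)]
wrist jar [([570, 256, 10], 0.59)]
18.65 [568.9 254.5  63.9] rot [3.141 0.    2.838] F [ 0.6 -0.1 -1.9] w 0.048 g 20.0
```

No contact yet, so I take smaller steps down until the force rises.

```bash
for i in 1 2 3; do :; done; python3 -m creep '{"translation":[[0,0,-1],[0,0,-1],[0,0,0],[0,0,0]],"spin":[0,0,0,0],"gripper":[0.3,0.3,0.3,0.3]}'
python3 -m creep '{"translation":[[0,0,-1],[0,0,-1],[0,0,0],[0,0,0]],"spin":[0,0,0,0],"gripper":[0.3,0.3,0.3,0.3]}'
```

```text
t: 19.05
eef_pos: [0.5689, 0.2545, 0.0617]
ee_rot: [-3.141, -0.0, 2.838]
force: [0.5, -0.4, -2.0]
width: 0.0484
gripper_force: 20.0
t: 19.45
eef_pos: [0.569, 0.2545, 0.0599]
ee_rot: [3.141, 0.0, 2.838]
force: [-0.6, -0.4, 0.7]
width: 0.0481
gripper_force: 20.0
```

Contact on the floor (force went from -2 to +0.7 N). Release, rise and go to the bottle.

```bash
python3 -m creep '{"translation":[[0,0,0],[0,0,0],[0,0,0],[0,0,5],[0,0,25],[0,0,40],[0,0,40],[0,0,40]],"spin":[0,0,0,0,0,0,0,0],"gripper":[0.65,0.75,0.8,0.8,0.8,0.8,0.8,0.8]}'
python3 -m creep '{"translation":[[6,-30,0],[13,-46,0],[13,-46,0],[13,-46,0],[13,-46,0],[13,-46,0],[12,-44,0],[9,-33,0]],"spin":[0,0,0,0,0,0,0,0],"gripper":[0.8,0.8,0.8,0.8,0.8,0.8,0.8,0.8]}'
python3 -m creep '{"translation":[[0,0,0],[0,0,-10],[0,0,0]],"spin":[0,0,0],"gripper":[0.8,0.8,0.8]}'
python3 - <<'E'
from h import *
look('wrist',['bottle','tablet'],2);look('side',['bottle','jar','caddy'],2);look('top',['bottle','jar']);st()
E
```

```text
t: 20.25
eef_pos: [0.5687, 0.2543, 0.2118]
ee_rot: [3.141, 0.0, 2.838]
force: [0.4, 0.3, -0.3]
width: 0.0701
gripper_force: 0.0
t: 21.05
eef_pos: [0.6612, -0.0852, 0.2102]
ee_rot: [-3.142, 0.0, 2.837]
force: [0.4, 0.1, -0.5]
width: 0.0697
gripper_force: 0.0
t: 21.35
eef_pos: [0.6598, -0.0818, 0.1981]
ee_rot: [-3.141, -0.002, 2.838]
force: [-0.7, 0.5, -0.0]
width: 0.0701
gripper_force: 0.0
wrist bottle [([660, -84, 1], 0.76)]
wrist tablet []
wrist bottle [([656, -81, 1], 0.84)]
wrist tablet []
side bottle [([603, 200, 0], 0.46)]
side jar [([424, -160, -1], 0.87), ([403, -55, 1], 0.81), ([569, 252, -3], 0.78)]
side caddy [([557, 212, -2], 0.76)]
side bottle [([799, -20, 1], 0.73), ([664, -83, -1], 0.64)]
side jar [([568, 256, -1], 0.94), ([403, -52, -2], 0.77), ([423, -159, 4], 0.76)]
side caddy [([562, 210, 2], 0.94), ([799, -20, 2], 0.69)]
top bottle [([662, -79, -3], 0.78)]
top jar [([403, -53, 0], 0.91), ([427, -158, 1], 0.83), ([616, -232, -3], 0.57)]
22.2 [660.9 -82.6 199.7] rot [-3.142 -0.     2.838] F [ 0.4  0.1 -0.2] w 0.07 g 0.0
```

```bash
python3 -m creep '{"translation":[[0,0,-15],[0,0,-25],[0,0,-30],[0,0,-18],[0,0,-10],[0,0,0],[0,0,0]],"spin":[0,0,0,0,0,0,0],"gripper":[0.8,0.8,0.8,0.8,0.7,0.6,0.5]}'
python3 -m creep '{"translation":[[0,0,0],[0,0,0],[0,0,0],[0,0,0],[0,0,0],[0,0,0],[0,0,0],[0,0,0]],"spin":[0,0,0,0,0,0,0,0],"gripper":[0.4,0.3,0.2,0.15,0.1,0.1,0.1,0.1]}' 30
python3 -m creep '{"translation":[[0,0,5],[0,0,15],[0,0,25],[0,0,25],[0,0,15],[0,0,0],[0,0,0]],"spin":[0,0,0,0,0,0,0],"gripper":[0.1,0.1,0.1,0.1,0.1,0.1,0.1]}'
python3 - <<'E'
from h import *
b=look('side',['bottle']);w=look('wrist',['bottle']);st()
cv2.imwrite('pics/p7.png',np.hstack([cv2.resize(w['img'],(480,300)),cv2.resize(b['img'][90:240,250:410],(320,300))])[:,:,::-1])
E
```

```text
t: 22.9
eef_pos: [0.6615, -0.0826, 0.1026]
ee_rot: [3.141, 0.001, 2.839]
force: [0.1, 0.5, -0.2]
width: 0.0519
gripper_force: 0.0
t: 23.7
eef_pos: [0.6628, -0.0822, 0.104]
ee_rot: [3.14, 0.004, 2.839]
force: [-0.5, 2.6, 8.6]
width: 0.0087
gripper_force: 4.2
t: 24.4
eef_pos: [0.6608, -0.0825, 0.1873]
ee_rot: [3.141, 0.001, 2.838]
force: [-0.1, -0.2, -0.4]
width: 0.0092
gripper_force: 0.0
side bottle [([663, -83, -1], 0.69), ([802, -19, 4], 0.49), ([647, -240, 147], 0.37)]
wrist bottle [([661, -82, 3], 0.96)]
24.6 [660.3 -82.6 185.8] rot [-3.141e+00 -2.000e-03  2.838e+00] F [0.2 0.4 0.3] w 0.0085 g 0.0
```

View pics/p7.png

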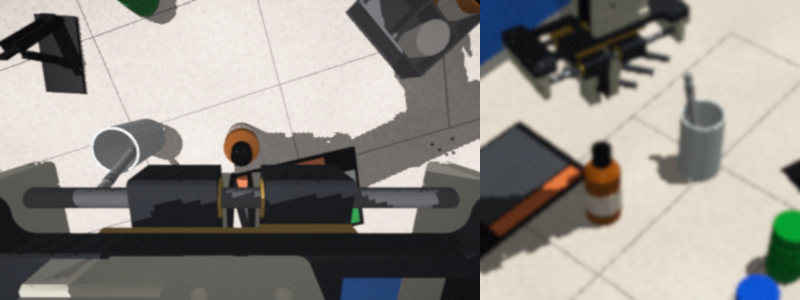

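The bottle still stands and the grip missed its cap. I'll triangulate the cap from two views.

Run:
```python
from h import *
P=[];pts=[]
fs={c:cams.grab_frame(c) for c in('side','wrist','top')}
X=np.array([.661,-.082])
for c in fs:
    f=fs[c]
    for z in(0,.085,.098,.124,.186):
        p=f['mtx']@(f['R']@np.array([X[0],X[1],z])+f['t']);print(c,z,(p[:2]/p[2]).round(1))
    cv2.imwrite(f'pics/b_{c}.png',f['img'][:,:,::-1])
s=fs['side']['img'][145:215,285:340];w=fs['wrist']['img'][140:260,260:385]
cv2.imwrite('pics/p8.png',np.hstack([cv2.resize(s,None,fx=6.0,fy=6.0,interpolation=cv2.INTER_NEAREST),cv2.resize(w,(437,420),interpolation=cv2.INTER_NEAREST)])[:,:,::-1])
```

```text
side 0 [311.6 196.1]
side 0.085 [310.7 174.3]
side 0.098 [310.6 170.7]
side 0.124 [310.3 163.4]
side 0.186 [309.6 144.8]
wrist 0 [322.2 181.4]
wrist 0.085 [322.4 197.1]
wrist 0.098 [322.5 200.4]
wrist 0.124 [322.6 207.8]
wrist 0.186 [322.9 233.5]
top 0 [334.6 187.3]
top 0.085 [336.6 178.7]
top 0.098 [337.  177.2]
top 0.124 [337.7 174.2]
top 0.186 [339.6 166.1]
```

View pics/p8.png

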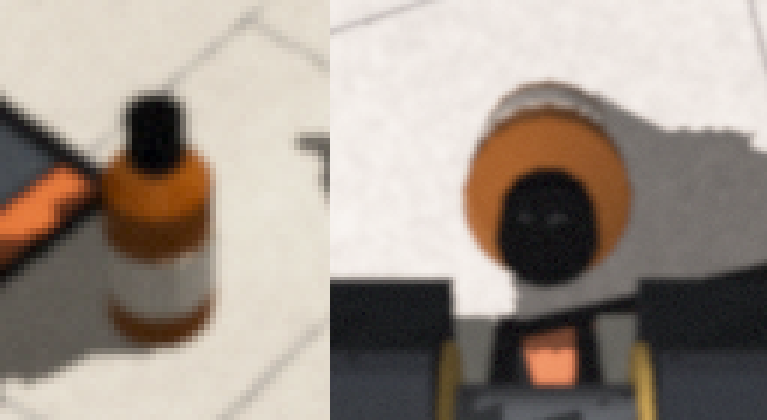

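Both views put the cap top where expected: side (311,162) and wrist (322,207), so the bottle is at (661,-82) and upright, 124 mm high. The cap can't be held reliably, so I'll grip the glass body just under the shoulder, with the palm just clearing the cap.

```bash
python3 -m creep '{"translation":[[0,0,0],[0,0,0],[0,0,0],[0,0,0],[0,0,0],[0,0,0],[0,0,0]],"spin":[0,0,0,0,0,0,0],"gripper":[1,1,1,1,1,1,1]}' 20
python3 -m creep '{"translation":[[0,0,-15],[0,0,-25],[0,0,-30],[0,0,-25],[0,0,-15],[0,0,-6],[0,0,0],[0,0,0]],"spin":[0,0,0,0,0,0,0,0],"gripper":[1,1,1,1,1,1,1,1]}'
python3 -c "
from h import *
w=look('wrist',['bottle']);look('side',['bottle']);st()"
```

```text
t: 25.45
eef_pos: [0.6609, -0.0825, 0.1868]
ee_rot: [3.142, 0.0, 2.838]
force: [0.4, -0.3, -0.4]
width: 0.0591
gripper_force: 0.0
t: 26.25
eef_pos: [0.6618, -0.0825, 0.072]
ee_rot: [3.141, 0.002, 2.839]
force: [-0.1, 0.6, 0.3]
width: 0.0878
gripper_force: 0.0
wrist bottle [([659, -83, 3], 0.85)]
side bottle [([661, -84, 0], 0.92)]
26.45 [661.5 -82.5  71.9] rot [3.141e+00 2.000e-03 2.838e+00] F [-0.3  0.5  0.4] w 0.0878 g 0.0
```

```bash
python3 -m creep '{"translation":[[0,0,-5],[0,0,-3],[0,0,-2],[0,0,0],[0,0,0]],"spin":[0,0,0,0,0],"gripper":[1,1,1,1,1]}'
python3 -m creep '{"translation":[[0,0,0],[0,0,0],[0,0,0],[0,0,0],[0,0,0],[0,0,0],[0,0,0],[0,0,0]],"spin":[0,0,0,0,0,0,0,0],"gripper":[0.45,0.45,0.4,0.4,0.4,0.4,0.4,0.4]}' 20
```

```text
t: 26.95
eef_pos: [0.6608, -0.0826, 0.0606]
ee_rot: [-3.141, -0.0, 2.838]
force: [0.0, -0.5, 0.0]
width: 0.0877
gripper_force: 0.0
t: 27.75
eef_pos: [0.661, -0.0824, 0.0608]
ee_rot: [3.141, 0.0, 2.838]
force: [1.1, 0.7, 0.0]
width: 0.046
gripper_force: 20.0
```

```bash
python3 -m creep '{"translation":[[0,0,3],[0,0,12],[0,0,25],[0,0,30],[0,0,25],[0,0,10],[0,0,0],[0,0,0]],"spin":[0,0,0,0,0,0,0,0],"gripper":[0.4,0.4,0.4,0.4,0.4,0.4,0.4,0.4]}' 25
python3 -c "
from h import *
w=look('wrist',['bottle']);look('side',['bottle']);st()"
```

```text
t: 28.55
eef_pos: [0.6601, -0.0824, 0.1648]
ee_rot: [-3.142, -0.001, 2.838]
force: [-0.8, -0.6, -1.9]
width: 0.0458
gripper_force: 25.0
wrist bottle [([660, -82, 105], 0.88)]
side bottle [([660, -80, 102], 0.94)]
28.75 [660.2 -82.6 164.2] rot [-3.141e+00 -2.000e-03  2.838e+00] F [-0.2  0.1 -0.5] w 0.0457 g 25.0
```

```bash
python3 -m creep '{"translation":[[-8,17,0],[-15,32,0],[-17,36,0],[-18,38,0],[-18,38,0],[-17,36,0],[-15,32,0],[-8,18,0]],"spin":[0,0,0,0,0,0,0,0],"gripper":[0.4,0.4,0.4,0.4,0.4,0.4,0.4,0.4]}'
python3 -m creep '{"translation":[[0,0,-15],[0,0,-20],[0,0,-8],[0,0,0],[0,0,0]],"spin":[0,0,0,0,0],"gripper":[0.4,0.4,0.4,0.4,0.4]}'
python3 - <<'E'
from h import *
w=look('wrist',['bottle','cell_b','caddy']);b=look('side',['bottle','cell_b','caddy','jar']);t=look('top',['bottle','caddy','cell_b']);st()
cv2.imwrite('pics/p9.png',np.hstack([cv2.resize(w['img'],(480,300)),cv2.resize(b['img'][220:340,190:318],(320,300))])[:,:,::-1])
E
```

```text
t: 29.55
eef_pos: [0.5431, 0.1669, 0.1655]
ee_rot: [3.142, -0.0, 2.84]
force: [0.2, -0.1, -1.0]
width: 0.0455
gripper_force: 25.0
t: 30.05
eef_pos: [0.5451, 0.1645, 0.1232]
ee_rot: [-3.141, 0.0, 2.839]
force: [-0.3, 0.8, -1.1]
width: 0.0461
gripper_force: 25.0
wrist bottle []
wrist cell_b [([543, 163, 8], 0.9)]
wrist caddy [([556, 211, -1], 0.61)]
side bottle [([546, 164, 63], 0.89)]
side cell_b [([542, 166, 5], 0.91), ([567, 254, 3], 0.86), ([567, 252, 0], 0.47)]
side caddy [([560, 214, -2], 0.97)]
side jar [([568, 255, 0], 0.97), ([426, -159, 1], 0.94), ([404, -52, -2], 0.9)]
top bottle []
top caddy []
top cell_b [([542, 162, 4], 0.83), ([800, -20, 0], 0.54)]
30.7 [544.9 164.4 122.8] rot [-3.142 -0.     2.838] F [ 0.5  1.  -1.1] w 0.046 g 25.0
```

View pics/p9.png

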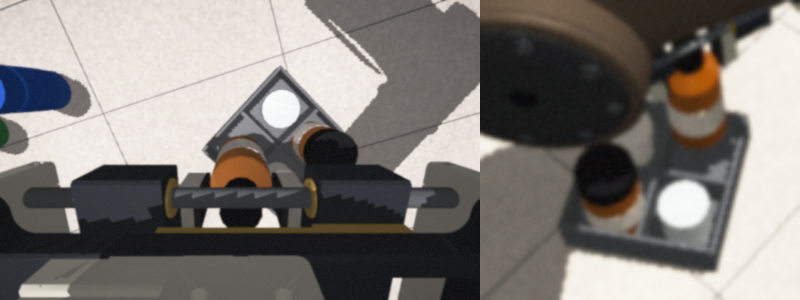

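The jar stands upright in its cell and the bottle hangs upright over the other empty one. Lowering.

```bash
python3 -m creep '{"translation":[[-1,0,-10],[0,0,-12],[0,0,-12],[0,0,-8],[0,0,-5],[0,0,-3],[0,0,0]],"spin":[0,0,0,0,0,0,0],"gripper":[0.4,0.4,0.4,0.4,0.4,0.4,0.4]}'
python3 -m creep '{"translation":[[0,0,-2],[0,0,-2],[0,0,-1],[0,0,0],[0,0,0]],"spin":[0,0,0,0,0],"gripper":[0.4,0.4,0.4,0.4,0.4]}'
python3 -m creep '{"translation":[[0,0,-1],[0,0,0],[0,0,0],[0,0,0]],"spin":[0,0,0,0],"gripper":[0.4,0.4,0.4,0.4]}'
```

```text
t: 31.4
eef_pos: [0.5438, 0.1644, 0.0723]
ee_rot: [-3.141, -0.0, 2.838]
force: [-0.1, -0.3, -1.5]
width: 0.0458
gripper_force: 25.0
t: 31.9
eef_pos: [0.5439, 0.1645, 0.0679]
ee_rot: [3.141, 0.0, 2.838]
force: [-1.5, 0.2, -1.6]
width: 0.0458
gripper_force: 25.0
t: 32.3
eef_pos: [0.5439, 0.1645, 0.0668]
ee_rot: [3.142, 0.0, 2.838]
force: [-0.3, -0.5, -1.3]
width: 0.0463
gripper_force: 25.0
```

```bash
python3 -m creep '{"translation":[[0,0,-1],[0,0,-1],[0,0,0],[0,0,0]],"spin":[0,0,0,0],"gripper":[0.4,0.4,0.4,0.4]}'
python3 -m creep '{"translation":[[0,0,-1],[0,0,0],[0,0,0]],"spin":[0,0,0],"gripper":[0.4,0.4,0.4]}'
```

```text
t: 32.7
eef_pos: [0.5439, 0.1645, 0.0647]
ee_rot: [3.142, 0.0, 2.838]
force: [0.1, 0.2, -1.0]
width: 0.046
gripper_force: 25.0
t: 33.0
eef_pos: [0.5443, 0.1645, 0.0647]
ee_rot: [3.141, 0.001, 2.839]
force: [-2.0, -1.1, 5.5]
width: 0.0459
gripper_force: 25.0
```

Contact with the floor. Release and rise.

```bash
python3 -m creep '{"translation":[[0,0,0],[0,0,0],[0,0,0],[0,0,0],[0,0,5],[0,0,25],[0,0,40],[0,0,40]],"spin":[0,0,0,0,0,0,0,0],"gripper":[0.6,0.65,0.7,0.75,0.75,0.75,0.75,0.75]}'
python3 -m creep '{"translation":[[-5,-40,20],[-5,-45,10],[-5,-45,0],[-5,-45,0],[0,0,0],[0,0,0],[0,0,0]],"spin":[0,0,0,0,0,0,0],"gripper":[0.75,0.75,0.75,0.75,0.75,0.75,0.75]}'
python3 - <<'E'
from h import *
N=['bottle','jar','cell_b','caddy','tin','pot','cup','driver_end']
w=look('wrist',N);b=look('side',N);t=look('top',N);st()
cv2.imwrite('pics/p10.png',np.hstack([cv2.resize(t['img'][110:310,180:480],(450,300)),cv2.resize(b['img'][130:340,190:435],(350,300))])[:,:,::-1])
E
```

```text
t: 33.8
eef_pos: [0.5435, 0.1641, 0.1749]
ee_rot: [-3.14, -0.001, 2.838]
force: [0.6, 0.2, 0.2]
width: 0.066
gripper_force: 0.0
t: 34.5
eef_pos: [0.5241, -0.0101, 0.2039]
ee_rot: [3.141, 0.0, 2.838]
force: [-0.0, -0.1, -0.5]
width: 0.0657
gripper_force: 0.0
wrist bottle [([540, 164, 3], 0.56)]
wrist jar [([572, 256, 3], 0.95), ([422, -158, -2], 0.92), ([403, -49, 2], 0.69)]
wrist cell_b [([567, 255, 5], 0.95), ([542, 162, 5], 0.74)]
wrist caddy []
wrist tin [([568, 256, 2], 0.72)]
wrist pot [([604, 204, 5], 0.9)]
wrist cup []
wrist driver_end []
side bottle [([544, 165, 4], 0.75)]
side jar [([407, -51, -2], 0.9), ([422, -164, 1], 0.85), ([568, 256, -1], 0.64)]
side cell_b [([541, 166, 1], 0.64)]
side caddy [([559, 214, 2], 0.74)]
side tin [([514, 226, 3], 0.97)]
side pot [([606, 197, 2], 0.82)]
side cup [([610, -230, 2], 0.85), ([567, 253, 5], 0.58)]
side driver_end []
top bottle []
top jar [([406, -49, -1], 0.68), ([425, -162, 0], 0.56)]
top cell_b []
top caddy []
top tin []
top pot [([617, -233, -3], 0.23)]
top cup [([617, -232, -2], 0.64)]
top driver_end [([647, -234, 144], 0.71)]
35.85 [523.9 -10.5 203.7] rot [ 3.142 -0.     2.838] F [ 0.5  0.3 -0.2] w 0.0655 g 0.0
```

View pics/p10.png

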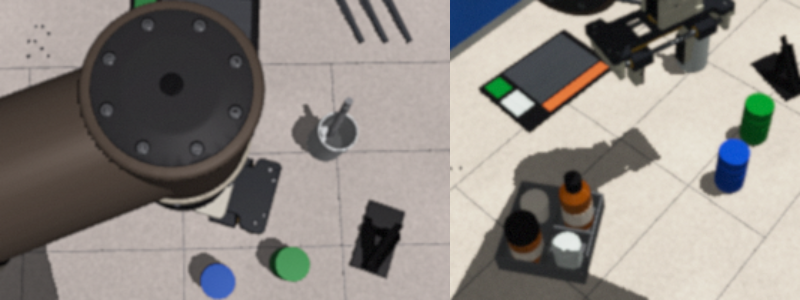

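The picture shows the bottle and jar upright in opposite cells, with the tin and pot still in theirs. The driver stands in the upright cup and the robot touches nothing. Handing in.

```bash
python3 -c "
from station import arm
print(arm.job_done())"
```

```text
the job is handed in; nothing more can be done
None
```

I handed the job in at about 36 s: in the last pictures the bottle and jar stand upright in the two empty caddy cells, the screwdriver stands tip down in the upright cup, and the tin, pot and tablet look undisturbed; my first try at gripping the bottle by its cap slipped off without tipping it, and no verdict came back.

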